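Put three bracket fungi in the trays of their size

ROBOT

A 7-joint arm with a two-finger parallel gripper is mounted at the origin on the work surface. World frame = base frame: x ahead of the robot, y to its left, z up, the work surface at z = 0. Lengths are in mm, angles in rad, forces in N, time in s.
With the tool pointing down it reaches from about 400 to 875 mm from the base axis. Payload 4.4 kg.
Tool frame: the origin (TCP) lies at the centre of the arm's flange, where the gripper is bolted on; the fingertips stand 173 mm ahead of it and the grasp point (between the pads) lies 155 mm ahead of it; z points along the fingers, y is the direction in which the jaws open and shut (so a half turn about z gives the same grasp; the last joint's range is limited). The gripper opens to 85 mm and grips with 20 to 120 N. Pads are 22 mm wide; open, the fingers measure 114 mm over their backs; the gripper's body (76 mm by 85 mm) begins 54 mm behind the grasp point. The pads swing forward as they close: fully open they stand 13 mm farther back than shut.
Start: joints at [-1.281, 0.628, 0.038, 1.517, -0.027, 0.996, -0.02], TCP at [226.404, 609.309, 404.713] pointing down, gripper open.
Joint ranges: [-3.06, 3.06], [-0.37, 2.12], [-1.25, 1.32], [0.18, 2.47], [-1.1, 4.24], [0.23, 1.98], [-2.94, 2.94]. Speed limits (rad/s): [2.57, 2.57, 3.14, 3.14, 3.14, 3.14, 3.14].

INTERFACE

Orientations are given as [roll, pitch, yaw] about the fixed x, y, z axes, in that order (R = Rz(yaw) Ry(pitch) Rx(roll)).
In Python, from cell import * gives the robot as it stands. The module is installed in compiled form; this text tells all that it offers.
- The arm moves only by the shell command python3 -m jog 'ROWS'. ROWS is JSON, one flat list of numbers, 5 for each row, row after row: the shift along the tool's x, y, z in mm, then the turn about the tool's z in degrees, then the finger opening in mm, from 0 to 85.4. A call has 1 to 20 rows; each row is the pose to reach, as a shift and turn from the pose commanded when the call began, along the tool's axes at that moment; what a row does not reach only later rows make up. A row lasts 1/12 s, in which the tool goes at most 41.7 mm and 7.16 degrees, less where a joint would pass 70% of its speed; a pose out of reach is approached as far as the arm can. A call with a gripper value outside its range is refused whole. The fingers move at their own pace and stop on an object; the grip force is fixed at half the most. Time passes only in rows, so rows that repeat a pose let the fingers close. It gives the time, the measured TCP pose, the force and the opening at its end, in the units of the state.
- read_state(): the state, without advancing time (a new reading comes with each control period).
- get_image(name): name is "scene" or "top" or "wrist"; returns (picture, depth): 384x512x3 uint8, blue, green, red; 384x512 float32, mm along the optical axis (not along the pixel's ray), 0 where there is no reading.
- camera_params(name): a dict with "K" (3x3 intrinsics, pixels), "T" (4x4, takes a point from camera to world coordinates). Camera axes: x right, y up, looking along -z (the intrinsics and any distortion apply to the point x, -y, -z); pixel columns grow to the right and rows downward; lengths in mm; the calibration is good to about 2 mm. A picture is of the moment at which its call begins: read the wrist's pose just before it. camera_params takes no time and is no camera call; for the wrist camera it gives the pose at the moment of the call.
- finish_job(): hands the job in, once; it reports no verdict.
The state is a dict: "clock": time; "qpos": joint angles; "qd": joint speeds; "tau": joint torques, N m; "eef_pos": TCP position; "tool_rot": TCP orientation; "force": force on the tool from outside, world axes, zero at the start; "torque": the same for the moment, N m; "width": finger opening in mm.
Only numpy, scipy, OpenCV 4.12 (cv2) and the standard library are available. Lean on these libraries where they do the work, as an engineer would, in place of code of your own. Each camera call takes 0.05 s, during which the arm holds its last target.

TASK

Three dried bracket fungi (the half-round, banded ones) lie among other finds on the laboratory bench: put each into the black tray of its size, the largest into the largest tray, the middle one into the middle tray and the smallest into the smallest, right way up and lying flat on the tray floor inside the rim. They are brittle, so set them down gently and do not drop or press them into the trays, and leave the bark, the cone and the stone where they are.

Things in the scene. Friction and masses are not known exactly. Their poses are not given: they have to be found in the camera images.
- bracket_large: Loose large of 3 dried bracket fungi: hard half-round shelf, tan edge, brown and grey stepped bands on top. 110 mm along its flat back (x), 58 mm deep from back to round edge (+y points there), 34 mm high; sides upright up to 25 mm. Lies flat, any yaw, 120 to 240 g. Origin: centre of its 110 x 58 underside. Grip the 58 mm depth at mid-back, fingertips 9 mm above the underside to clear the tray rim.
- bracket_middle: Loose middle of 3 dried bracket fungi: hard half-round shelf, tan edge, brown and grey stepped bands on top. 84 mm along its flat back (x), 48 mm deep from back to round edge (+y points there), 28 mm high; sides upright up to 21 mm. Lies flat, any yaw, 60 to 130 g. Origin: centre of its 84 x 48 underside. Grip the 48 mm depth at mid-back, fingertips 9 mm above the underside to clear the tray rim.
- bracket_small: Loose small of 3 dried bracket fungi: hard half-round shelf, tan edge, brown and grey stepped bands on top. 60 mm along its flat back (x), 36 mm deep from back to round edge (+y points there), 24 mm high; sides upright up to 19 mm. Lies flat, any yaw, 35 to 70 g. Origin: centre of its 60 x 36 underside. Grip the 36 mm depth at mid-back, fingertips 9 mm above the underside to clear the tray rim.
- tray_large: The large of 3 shallow black rectangular trays, fixed, empty. Outside 138 (x) x 86 mm (y), rim 4 mm thick, its top 8 mm above the bench; inside 130 x 78 mm, floor 3 mm above the bench. The fungus of its size fits with 10 mm to spare all round when its flat back runs along a long side (either way round), not crosswise. Origin: centre of the underside.
- tray_middle: The middle of 3 shallow black rectangular trays, fixed, empty. Outside 112 (x) x 76 mm (y), rim 4 mm thick, its top 8 mm above the bench; inside 104 x 68 mm, floor 3 mm above the bench. The fungus of its size fits with 10 mm to spare all round when its flat back runs along a long side (either way round), not crosswise. Origin: centre of the underside.
- tray_small: The small of 3 shallow black rectangular trays, fixed, empty. Outside 88 (x) x 64 mm (y), rim 4 mm thick, its top 8 mm above the bench; inside 80 x 56 mm, floor 3 mm above the bench. The fungus of its size fits with 10 mm to spare all round when its flat back runs along a long side (either way round), not crosswise. Origin: centre of the underside.
- bark: Loose dark brown rectangular piece of bark with ridges along it, 86 (x) x 44 (y) x 19 mm, lying flat. Not a fungus: stays where it is. Origin: centre of its underside.
- cone: Loose brown conifer cone standing upright, 46 mm across and 62 mm high. Not a fungus: stays where it is. Origin: centre of its underside.
- stone: Loose grey round pebble, 54 mm across and 28 mm high. Not a fungus: stays where it is. Origin: centre of its underside.
Not all that is in view belongs to the job. What is shaped like the bracket_middle but green is not meant.

How it is judged (in metres and radians):
At the end, for the whole second after the job is handed in: Each bracket fungus lies in the tray of its own size, right way up and flat on the floor inside the rim (origin within 20 mm of the tray's centre, underside less than 1.6 mm above the tray floor, tilted less than 0.03 rad), released and at rest (horizontal distance between bracket_large and tray_large below 0.02 m and z of bracket_large in the frame of tray_large between 0.001 and 0.0046 m and angle between each of bracket_large, bracket_middle, bracket_small's own z axis and vertical below 0.03 rad and linear speed of each of bracket_large, bracket_middle, bracket_small below 0.02 m/s and angular speed of each of bracket_large, bracket_middle, bracket_small below 0.2 rad/s and contact force between each of bracket_large, bracket_middle, bracket_small and the fingers below 0.05 N and horizontal distance between bracket_middle and tray_middle below 0.02 m and z of bracket_middle in the frame of tray_middle between 0.001 and 0.0046 m and horizontal distance between bracket_small and tray_small below 0.02 m and z of bracket_small in the frame of tray_small between 0.001 and 0.0046 m); the robot touches nothing.
It fails at once if a fungus is dropped (moves faster than 0.65 m/s, as after a fall of about 20 mm, with no finger on it) ((contact force between bracket_large and the fingers below 0.01 N and linear speed of bracket_large above 0.65 m/s) or (contact force between bracket_middle and the fingers below 0.01 N and linear speed of bracket_middle above 0.65 m/s) or (contact force between bracket_small and the fingers below 0.01 N and linear speed of bracket_small above 0.65 m/s)).
It fails at once if a fungus is pressed or knocked onto a tray (more than 40 N between them) (contact force between any of bracket_large, bracket_middle, bracket_small and tray_large above 40 N or contact force between any of bracket_large, bracket_middle, bracket_small and tray_middle above 40 N or contact force between any of bracket_large, bracket_middle, bracket_small and tray_small above 40 N).
It fails at once if the bark, the cone or the stone is moved by more than 25 mm (distance of any of bark, cone, stone from where it was at the start of the episode above 0.025 m).
It also fails if it takes over 83 s, if anything falls off the work surface, if the arm or the gripper's body presses on something with over 40 N, if the wrist force passes 120 N, or if a joint passes its speed limit or range.

## Working session

There is one attempt and no reset: what is moved stays moved. The work goes in short steps, Python scripts to look and compute and a shell command to move; the robot and the scene stay as the last step left them, time stands still between calls to the robot, and variables do not carry over. Pictures are saved under pics/ and viewed, and the job is handed in when it is done.

```bash
mkdir -p pics
python3 - <<'E'
from cell import *
import cv2,numpy as np
s=read_state();print({k:np.round(v,3).tolist() for k,v in s.items()})
for n in ["top","scene","wrist"]:
    p,d=get_image(n);cv2.imwrite(f"pics/{n}0.png",p);np.save(f"pics/{n}0.npy",d)
    c=camera_params(n);print(n,np.round(c["K"],1).tolist(),np.round(c["T"],3).tolist(),c.keys())
E
```

```text
{'clock': 0.0, 'qpos': [-1.281, 0.629, 0.038, 1.518, -0.027, 0.996, -0.02], 'qd': [-0.0, -0.001, 0.001, -0.0, 0.001, 0.0, 0.001], 'tau': [0.001, -56.341, 1.227, -19.344, 0.011, 0.01, 0.0], 'eef_pos': [226.289, 609.019, 403.782], 'tool_rot': [-3.14, 0.0, 2.786], 'force': [0.287, -0.56, -0.454], 'torque': [-0.003, 0.007, 0.013], 'width': 85.529}
top [[404.5, 0.0, 254.2], [0.0, 404.5, 193.8], [0.0, 0.0, 1.0]] [[0.018, 0.99, -0.14, 381.684], [-1.0, 0.021, 0.02, -38.26], [0.023, 0.139, 0.99, 1154.131], [0.0, 0.0, 0.0, 1.0]] dict_keys(['K', 'T'])
scene [[476.7, 0.0, 250.7], [0.0, 476.7, 192.4], [0.0, 0.0, 1.0]] [[0.536, -0.645, 0.545, 1457.654], [0.844, 0.414, -0.34, -653.542], [-0.006, 0.642, 0.767, 1337.46], [0.0, 0.0, 0.0, 1.0]] dict_keys(['K', 'T'])
wrist [[292.4, 0.0, 252.2], [0.0, 292.4, 190.6], [0.0, 0.0, 1.0]] [[0.348, -0.9, -0.263, 160.819], [0.937, 0.334, 0.099, 633.21], [-0.001, -0.281, 0.96, 373.574], [0.0, 0.0, 0.0, 1.0]] dict_keys(['K', 'T'])
```

View pics/top0.png

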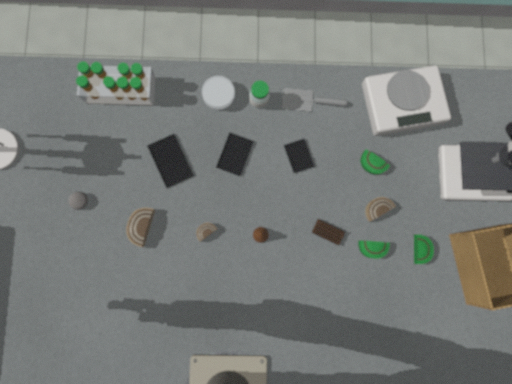

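View pics/scene0.png

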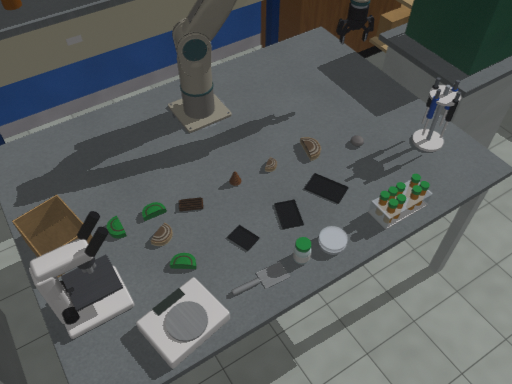

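View pics/wrist0.png

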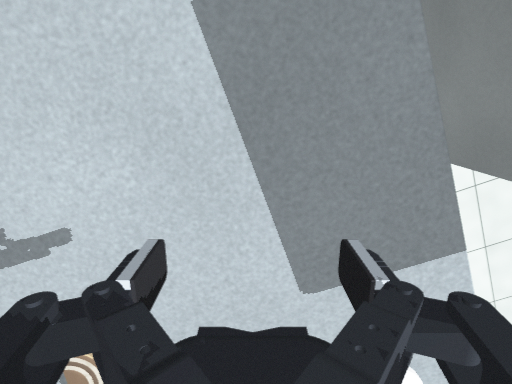

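The top view shows three tan banded half-rounds at (141,227), (207,232) and (380,209). They look like the large, small and middle fungi. Green half-rounds sit at (375,162), (374,249) and (424,250), and these are decoys. The black trays are at (171,161), (235,154) and (299,156). Next I'll confirm with a crop and measure.

```bash
cat > h.py <<'E'
from cell import *
import cv2,numpy as np
def cast(n,uv,z,c=None):
    c=c or camera_params(n);K,T=np.array(c["K"]),np.array(c["T"])
    uv=np.atleast_2d(np.asarray(uv,float))
    d=np.c_[(uv[:,0]-K[0,2])/K[0,0],-(uv[:,1]-K[1,2])/K[1,1],-np.ones(len(uv))]@T[:3,:3].T
    o=T[:3,3];t=(z-o[2])/d[:,2]
    return o+d*t[:,None]
def depthpts(n,d,uv,c=None):
    c=c or camera_params(n);K,T=np.array(c["K"]),np.array(c["T"])
    uv=np.atleast_2d(uv);D=d[uv[:,1],uv[:,0]]
    p=np.c_[(uv[:,0]-K[0,2])/K[0,0],-(uv[:,1]-K[1,2])/K[1,1],-np.ones(len(uv))]*D[:,None]
    return p@T[:3,:3].T+T[:3,3]
E
python3 - <<'E'
from h import *
p=cv2.imread("pics/top0.png");d=np.load("pics/top0.npy")
b=cv2.resize(p[120:270,60:440],None,fx=2,fy=2,interpolation=cv2.INTER_CUBIC);cv2.imwrite("pics/c1.png",b)
hsv=cv2.cvtColor(p,cv2.COLOR_BGR2HSV)
for nm,(u,v),w in [("L",(141,227),22),("S",(207,232),14),("M",(380,209),18),("TL",(171,161),32),("TM",(235,154),28),("TS",(299,156),24)]:
    x0,y0=u-w,v-w; h=hsv[y0:v+w,x0:u+w]; dd=d[y0:v+w,x0:u+w]
    if nm[0]=="T":
        m=(h[...,2]<60).astype(np.uint8)
    else:
        m=((h[...,1]>45)&((h[...,0]<28)|(h[...,0]>170))&(h[...,2]>60)).astype(np.uint8)
        m=cv2.morphologyEx(m,cv2.MORPH_CLOSE,np.ones((3,3)))
    n,l,st,ce=cv2.connectedComponentsWithStats(m);k=1+np.argmax(st[1:,4]);m=(l==k)
    vv,uu=np.nonzero(m);uv=np.c_[uu+x0,vv+y0]
    P=depthpts("top",d,uv)
    z=8 if nm[0]=="T" else 20
    Q=cast("top",uv,z)[:,:2].astype(np.float32)
    r=cv2.minAreaRect(Q)
    print(nm,st[k,4],"depth z med/max",np.median(P[:,2]).round(1),np.percentile(P[:,2],98).round(1),"rect",np.round(r[0],1),np.round(r[1],1),round(r[2],1),"centroid",Q.mean(0).round(1))
    print("   depth xy mean",P[:,:2].mean(0).round(1))
E
```

```text
L 677 depth z med/max 29.6 37.0 rect [447.  260.2] [ 60.7 106.9] 77.1 centroid [447.2 256.4]
   depth xy mean [446.6 253.6]
S 183 depth z med/max 22.0 28.0 rect [437.2  75.1] [34.2 55.7] 38.2 centroid [435.6  73.3]
   depth xy mean [435.5  73.1]
M 410 depth z med/max 24.4 31.7 rect [ 512.6 -412.5] [47.5 87.4] 31.3 centroid [ 510.7 -414. ]
   depth xy mean [ 510.  -411.8]
TL 1306 depth z med/max 3.6 9.8 rect [636.  182.2] [135.7  82.4] 26.6 centroid [635.5 182. ]
   depth xy mean [635.5 182.1]
TM 880 depth z med/max 3.5 9.7 rect [659.   -3.2] [ 72.3 106.8] 71.1 centroid [659.   -2.6]
   depth xy mean [659.2  -2.5]
TS 571 depth z med/max 3.6 10.0 rect [ 658.7 -189.6] [83.2 59.9] 20.1 centroid [ 658.6 -189.4]
   depth xy mean [ 659.6 -190. ]
```

View pics/c1.png

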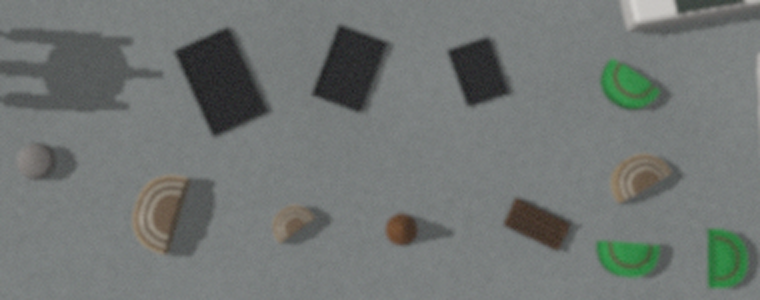

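Sizes from the top view match: L is about 107x61 mm at (447,260), S about 56x34 at (437,75) and M about 87x48 at (513,-412). The crop shows all three are tan and banded. The green ones are rejected, and so are the bark at crop (538,223), the cone at (402,230) and the stone at (36,160). I'll add a move calculator and go to hover above L.

```bash
cat >> h.py <<'E'
def go(x,y,z,jaw):
    """shift in tool axes, deg turn, to place TCP at x,y,z with jaw axis direction jaw (deg, mod 180)"""
    s=read_state();p=np.array(s["eef_pos"]);yaw=np.degrees(s["tool_rot"][2]);a=np.radians(yaw)
    d=np.array([x,y,z])-p
    tx=np.array([np.cos(a),np.sin(a),0]);ty=np.array([np.sin(a),-np.cos(a),0])
    dy=(jaw-(yaw-90)+90)%180-90
    print("at",p.round(1),"yaw",round(yaw,1),"q7",round(s["qpos"][6],2),"w",round(s["width"],1),"t",round(s["clock"],1),"F",np.round(s["force"],1))
    print("SHIFT",np.round([d@tx,d@ty,-d[2]],1),"turn",round(-dy,1),"| alt",round(-dy+180,1),round(-dy-180,1))
E
python3 -c "
from h import *
go(447,261,330,76)"
```

```text
at [226.3 609.1 404. ] yaw 159.6 q7 -0.02 w 85.3 t 0.1 F [-0.1  0.1  0.1]
SHIFT [-328.1 -249.4   74. ] turn -6.4 | alt 173.6 -186.4
```

```bash
python3 -m jog '[-8,-6,2,0,85,-28,-21,6,-1,85,-58,-44,13,-1,85,-90,-68,20,-2,85,-122,-93,28,-2,85,-154,-117,35,-3,85,-186,-141,42,-4,85,-218,-166,49,-4,85,-250,-190,56,-5,85,-279,-212,63,-6,85,-303,-230,68,-6,85,-319,-242,72,-6,85,-328,-249,74,-6,85,-328,-249,74,-6,85,-328,-249,74,-6,85]'
python3 - <<'E'
from h import *
go(447,261,330,76)
c=camera_params("wrist");p,d=get_image("wrist");cv2.imwrite("pics/w1.png",p);np.save("pics/w1.npy",d)
import pickle;pickle.dump(c,open("pics/w1.pkl","wb"))
E
```

```text
clock: 1.4
eef_pos: [446.8, 261.8, 330.7]
tool_rot: [3.141, -0.001, 2.89]
force: [0.3, 0.5, -0.5]
width: 85.1
at [446.8 261.8 330.7] yaw 165.6 q7 0.72 w 85.1 t 1.4 F [ 0.3  0.5 -0.5]
SHIFT [-0.4 -0.8  0.7] turn -0.4 | alt 179.6 -180.4
```

View pics/w1.png

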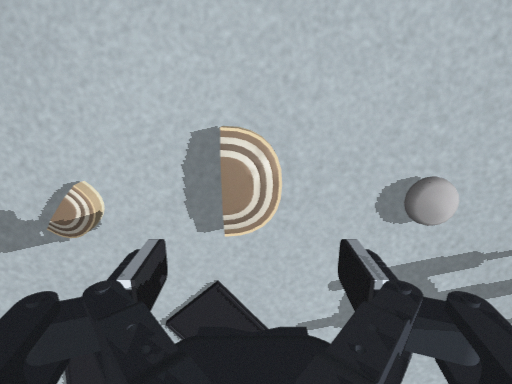

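The wrist view shows L between the fingers, spanning (220..282, 126..237). The stone is at (432,201), the small fungus at (77,210), and a tray corner shows at the bottom. Next I measure L from this image.

```bash
cat >> h.py <<'E'
def meas(img,c,box,z,T=False,name="wrist"):
    x0,y0,x1,y1=box;h=cv2.cvtColor(img,cv2.COLOR_BGR2HSV)[y0:y1,x0:x1]
    if T: m=h[...,2]<60
    else: m=(h[...,1]>35)&((h[...,0]<32)|(h[...,0]>170))&(h[...,2]>60)
    m=cv2.morphologyEx(m.astype(np.uint8),cv2.MORPH_CLOSE,np.ones((7,7)))
    n,l,st,ce=cv2.connectedComponentsWithStats(m);k=1+np.argmax(st[1:,4]);vv,uu=np.nonzero(l==k)
    Q=cast(name,np.c_[uu+x0,vv+y0],z,c)[:,:2].astype(np.float32)
    (cx,cy),(w,hh),a=cv2.minAreaRect(Q)
    if w<hh: w,hh,a=hh,w,a+90
    H=cv2.convexHull(Q)[:,0];i=np.argmax(np.linalg.norm(H-np.roll(H,-1,0),axis=1));e=H[i]-H[(i+1)%len(H)]
    print("centre",round(cx,1),round(cy,1),"size",round(w,1),round(hh,1),"long",round(a%180,1),"longest hull edge",np.round(np.linalg.norm(e),1),np.degrees(np.arctan2(e[1],e[0])).round(1)%180)
E
python3 - <<'E'
from h import *
import pickle
c=pickle.load(open("pics/w1.pkl","rb"));p=cv2.imread("pics/w1.png")
meas(p,c,(205,110,300,250),22)
meas(p,c,(40,170,115,245),17)
go(447,261,177,76)
E
```

```text
centre 450.3 259.7 size 110.8 59.1 long 166.3 longest hull edge 44.7 165.1
centre 439.1 77.0 size 70.2 40.1 long 123.8 longest hull edge 17.0 123.7
at [446.4 262.8 330.9] yaw 165.7 q7 0.72 w 84.9 t 1.4 F [-1.1  1.2 -0.5]
SHIFT [ -1.   -1.6 153.9] turn -0.3 | alt 179.7 -180.3
```

```bash
python3 -m jog '[-1,-1,10,0,85,-2,-1,30,0,85,-3,-1,55,0,85,-3,-1,80,0,85,-3,-1,105,0,85,-3,-1,125,0,85,-3,-1,140,0,85,-3,-1,150,0,85,-3,-1,154,0,85,-3,-1,154,0,85,-3,-1,154,0,45,-3,-1,154,0,45,-3,-1,154,0,45,-3,-1,154,0,45,-3,-1,154,0,45,-3,-1,154,0,45,-3,-1,154,0,45]'
python3 - <<'E'
from h import *
go(449.5,260,177,76)
p,d=get_image("wrist");cv2.imwrite("pics/w2.png",p)
E
```

```text
clock: 2.87
eef_pos: [450.0, 260.2, 178.1]
tool_rot: [3.14, 0.001, 2.891]
force: [-0.3, -0.4, 4.4]
width: 56.3
at [450.  260.2 178.1] yaw 165.6 q7 0.72 w 56.3 t 2.9 F [-0.3 -0.4  4.4]
SHIFT [ 0.5 -0.3  1.1] turn -0.4 | alt 179.6 -180.4
```

View pics/w2.png

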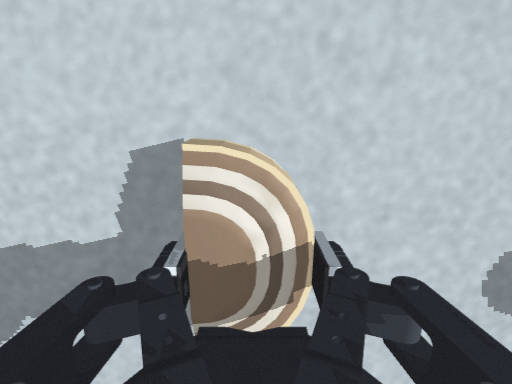

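The fungus is held, with the back flush on the left pad and the width at 56.3. Next I lift.

```bash
python3 -m jog '[0,0,-2,0,45,0,0,-6,0,45,0,0,-14,0,45,0,0,-26,0,45,0,0,-40,0,45,0,0,-52,0,45,0,0,-60,0,45,0,0,-62,0,45]'
python3 - <<'E'
from h import *
go(636,182,240,116.6)
E
```

```text
clock: 3.58
eef_pos: [450.3, 260.2, 240.8]
tool_rot: [3.139, 0.002, 2.89]
force: [0.1, -1.2, -1.9]
width: 56.6
at [450.3 260.2 240.8] yaw 165.6 q7 0.72 w 56.6 t 3.6 F [ 0.1 -1.2 -1.9]
SHIFT [-199.3  -29.5    0.8] turn -41.0 | alt 139.0 -221.0
```

```bash
python3 -m jog '[-4,-1,0,-1,45,-14,-2,0,-3,45,-30,-4,0,-6,45,-50,-7,0,-10,45,-72,-10,0,-15,45,-94,-13,0,-20,45,-116,-17,0,-25,45,-138,-20,0,-29,45,-158,-23,0,-33,45,-175,-26,0,-37,45,-188,-28,0,-39,45,-196,-29,0,-41,45,-199,-29,0,-41,45,-199,-29,0,-41,45]'
python3 - <<'E'
from h import *
go(636,182,181,116.6)
c=camera_params("wrist")
p,d=get_image("wrist");cv2.imwrite("pics/w3.png",p)
q,d=get_image("top");cv2.imwrite("pics/t3.png",cv2.resize(q[100:260,80:280],None,fx=3.5,fy=3.5,interpolation=cv2.INTER_CUBIC))
import pickle;pickle.dump(c,open("pics/w3.pkl","wb"))
E
```

```text
clock: 4.75
eef_pos: [635.7, 181.4, 237.7]
tool_rot: [3.142, -0.001, -2.679]
force: [0.2, -0.1, -1.8]
width: 56.3
at [635.7 181.4 237.7] yaw -153.5 q7 1.47 w 56.3 t 4.8 F [ 0.2 -0.1 -1.8]
SHIFT [-0.6  0.4 56.7] turn -0.1 | alt 179.9 -180.1
```

View pics/w3.png

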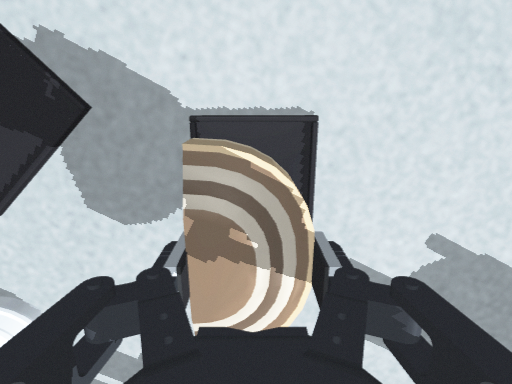

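View pics/t3.png

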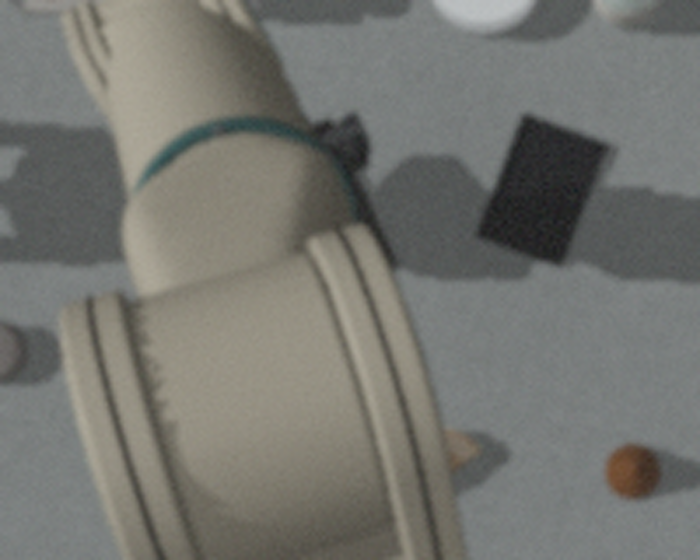

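The wrist view shows the tray's far end, with outer corners at about (190,116) and (318,116), aligned with the held fungus. The top view is blocked by the arm. I cast the tray corners to check centring.

Run:
```python
from h import *
import pickle
c=pickle.load(open("pics/w3.pkl","rb"))
P=cast("wrist",[[190,116],[318,116]],8,c)[:,:2];B=cast("wrist",[[184,150],[184.5,200]],55+3+30,c)[:,:2]
print(P, np.linalg.norm(P[1]-P[0]))
s=read_state();a=s["tool_rot"][2];tx=np.array([np.cos(a),np.sin(a)]);ty=np.array([np.sin(a),-np.cos(a)])
t=s["eef_pos"][:2]
print("tray corners in tool",[(np.round((q-t)@tx,1),np.round((q-t)@ty,1)) for q in P],"back",[(np.round((q-t)@tx,1),np.round((q-t)@ty,1)) for q in B])
```

```text
[[597.61411721 115.10261159]
 [559.87810739 190.82605044]] 84.6052340485407
tray corners in tool [(np.float64(63.3), np.float64(-43.8)), (np.float64(63.1), np.float64(40.8))] back [(np.float64(52.5), np.float64(-30.6)), (np.float64(31.1), np.float64(-31.8))]
```

The wrist-relative gap says the fungus should shift about 5 mm along -x of the tool, while the top camera says 0 to -3. I'll use -5 and lower.

```bash
python3 -m jog '[-2,0,4,0,45,-4,0,12,0,45,-5,0,22,0,45,-5,0,32,0,45,-5,0,40,0,45,-5,0,46,0,45,-5,0,50,0,45,-5,0,52,0,45,-5,0,53,0,45,-5,0,54,0,45,-5,0,54,0,45]'
python3 - <<'E'
from h import *
go(636,182,181,116.6)
p,d=get_image("wrist");cv2.imwrite("pics/w4.png",p)
E
```

```text
clock: 5.77
eef_pos: [639.9, 184.7, 184.9]
tool_rot: [-3.142, 0.0, -2.677]
force: [-0.2, -0.4, -2.2]
width: 56.4
at [639.9 184.7 184.9] yaw -153.4 q7 1.45 w 56.4 t 5.8 F [-0.2 -0.4 -2.2]
SHIFT [ 4.7 -0.6  3.9] turn 0.0 | alt 180.0 -180.0
```

View pics/w4.png

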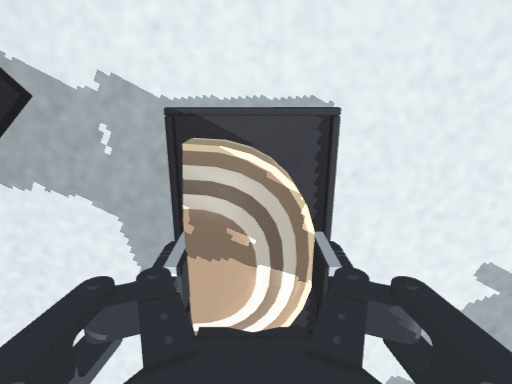

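The fungus is aligned inside the tray, with gaps on the far end and both sides. Now the last few millimetres, slowly.

```bash
python3 -m jog '[0,0,1,0,45,0,0,1.5,0,45,0,0,2,0,45,0,0,2.5,0,45,0,0,2.5,0,45]'; python3 -m jog '[0,0,0.5,0,45,0,0,1,0,45,0,0,1,0,45]'
```

```text
clock: 6.23
eef_pos: [639.8, 184.6, 182.1]
tool_rot: [3.142, -0.0, -2.677]
force: [0.4, 0.6, -2.2]
width: 56.7
clock: 6.48
eef_pos: [639.8, 184.7, 181.3]
tool_rot: [3.142, 0.0, -2.677]
force: [-1.2, -0.4, -0.3]
width: 56.3
```

```bash
python3 -m jog '[0,0,0.4,0,45,0,0,0.4,0,57,0,0,0.4,0,60,0,0,0.4,0,64,0,0,0.4,0,70,0,0,0.4,0,78,0,0,0.4,0,85,0,0,0.4,0,85,0,0,0.4,0,85,0,0,0.4,0,85]'; python3 -m jog '[0,0,-3,0,85,0,0,-10,0,85,0,0,-25,0,85,0,0,-45,0,85,0,0,-70,0,85,0,0,-100,0,85,0,0,-125,0,85,0,0,-145,0,85,0,0,-150,0,85,0,0,-150,0,85]'
python3 - <<'E'
from h import *
c=camera_params("wrist");p,d=get_image("wrist");cv2.imwrite("pics/w5.png",p)
meas(p,c,(190,110,315,255),25)
go(438,76,330,38.2)
E
```

```text
clock: 7.32
eef_pos: [639.8, 184.6, 180.8]
tool_rot: [3.142, 0.0, -2.677]
force: [0.0, -0.6, 0.1]
width: 85.1
clock: 8.15
eef_pos: [640.4, 184.9, 334.1]
tool_rot: [-3.141, 0.005, -2.677]
force: [0.4, 0.6, -0.4]
width: 85.0
centre 641.1 182.9 size 112.8 59.9 long 27.3 longest hull edge 31.7 28.699997
at [639.8 184.6 332.1] yaw -153.4 q7 1.51 w 85.0 t 8.2 F [ 0.4 -0.2  0.1]
SHIFT [229.1  -6.7   2.1] turn 78.4 | alt 258.4 -101.6
```

View pics/w5.png

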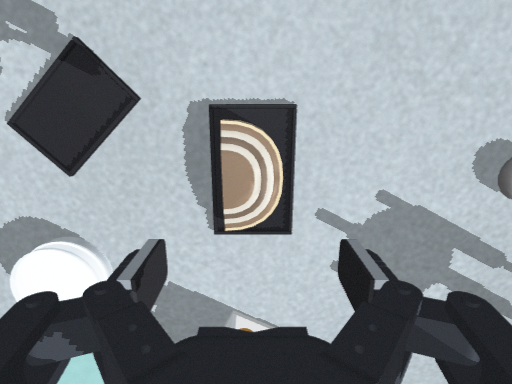

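L appears to lie within the tray rim. Corners of the tray are at about (210,104), (296,104), (291,234) and (215,234). I check the offset and also measure the middle tray.

Run:
```python
from h import *
c=camera_params("wrist")
P=cast("wrist",[[209.5,104],[296.5,104],[291.5,234],[214.5,234]],8,c)[:,:2];print(P.mean(0),np.linalg.norm(np.diff(P,axis=0),axis=1))
P=cast("wrist",[[76,37],[140,98],[71,175],[8,122]],8,c)[:,:2];print("TM",P.mean(0),np.linalg.norm(np.diff(P,axis=0),axis=1), np.degrees(np.arctan2(*(P[2]-P[1])[::-1])))
```

```text
[637.82572267 183.01910862] [ 83.73162271 136.40109009  84.26131172]
TM [ 6.59997179e+02 -5.33785780e-01] [ 74.25680803 109.62191778  74.68744662] -19.749200242623004
```

L sits about 3 mm from the tray centre. Next is the small fungus.

```bash
python3 -m jog '[4,0,0,1,85,14,0,0,4,85,30,-1,0,9,85,50,-1,0,15,85,71,-2,0,22,85,93,-3,0,29,85,115,-3,0,36,85,137,-4,0,43,85,159,-5,0,50,85,180,-5,0,57,85,198,-6,0,64,85,214,-6,0,71,85,224,-7,0,76,85,229,-7,0,78,85,229,-7,0,78,85,229,-7,0,78,85]'
python3 - <<'E'
from h import *
c=camera_params("wrist");p,d=get_image("wrist");cv2.imwrite("pics/w6.png",p)
meas(p,c,(190,110,315,255),17)
go(438,76,176,38.2)
E
```

```text
clock: 9.53
eef_pos: [438.3, 76.0, 330.4]
tool_rot: [-3.141, -0.0, 2.247]
force: [0.2, -0.1, 0.0]
width: 85.3
centre 440.3 75.8 size 61.7 35.9 long 129.6 longest hull edge 32.8 129.6
at [438.7  76.2 330.5] yaw 128.7 q7 0.52 w 85.2 t 9.6 F [0.4 0.5 0.1]
SHIFT [  0.3  -0.7 154.5] turn 0.5 | alt 180.5 -179.5
```

View pics/w6.png

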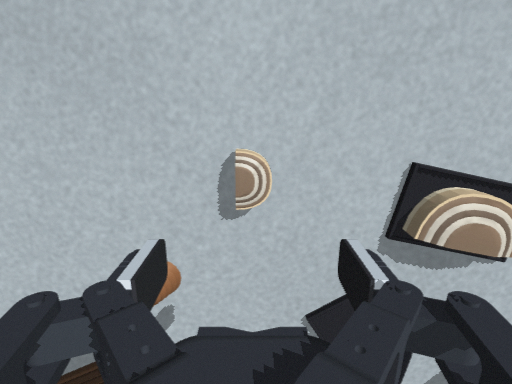

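S is at (235..272, 149..210). The wrist gives centre (440.3,75.8) and long axis 129.6°, which agrees with the top view.

```bash
python3 -m jog '[0,0,10,-1,85,-1,1,30,-1,80,-1,1,55,-1,75,-1,1,80,-1,70,-1,1,105,-1,65,-1,1,125,-1,60,-1,1,140,-1,60,-1,1,147,-1,60,-1,1,149.5,-1,60,-1,1,149.5,-1,60,-1,1,149.5,-1,25,-1,1,149.5,-1,25,-1,1,149.5,-1,25,-1,1,149.5,-1,25,-1,1,149.5,-1,25,-1,1,149.5,-1,25,-1,1,149.5,-1,25]'
python3 - <<'E'
from h import *
go(438,76,176,38.2)
p,d=get_image("wrist");cv2.imwrite("pics/w7.png",p)
E
```

```text
clock: 11.0
eef_pos: [439.7, 75.6, 181.5]
tool_rot: [3.141, -0.0, 2.262]
force: [-0.3, -0.7, -0.7]
width: 33.9
at [439.7  75.6 181.5] yaw 129.6 q7 1.44 w 33.9 t 11.0 F [-0.3 -0.7 -0.7]
SHIFT [ 1.4 -1.1  5.5] turn 1.4 | alt 181.4 -178.6
```

View pics/w7.png

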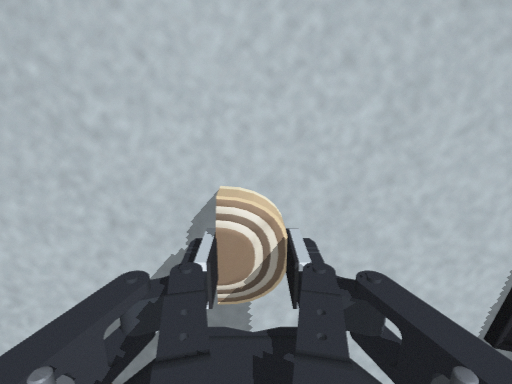

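S is held between the pads, with the width at 33.9. I lift it clear above the cone's height.

```bash
python3 -m jog '[0,0,-2,0,25,0,0,-6,0,25,0,0,-14,0,25,0,0,-28,0,25,0,0,-46,0,25,0,0,-62,0,25,0,0,-74,0,25,0,0,-79,0,25,0,0,-80,0,25]'
python3 - <<'E'
from h import *
go(659,-190,260,110.1)
E
```

```text
clock: 11.8
eef_pos: [439.8, 75.9, 262.2]
tool_rot: [3.14, 0.001, 2.263]
force: [0.2, -0.1, -0.3]
width: 34.2
at [439.8  75.9 262.2] yaw 129.6 q7 1.28 w 34.2 t 11.8 F [ 0.2 -0.1 -0.3]
SHIFT [-344.6   -0.8    2.2] turn -70.5 | alt 109.5 -250.5
```

```bash
python3 -m jog '[-4,0,0,-1,25,-14,0,0,-3,25,-30,0,0,-6,25,-52,0,0,-11,25,-78,0,0,-16,25,-104,0,0,-21,25,-130,0,0,-27,25,-150,0,0,-31,25,-163,0,0,-34,25,-168,0,0,-35,25,-168,0,0,-35,25]'
python3 - <<'E'
from h import *
go(659,-190,240,110.1);print(np.round(read_state()["qpos"],2))
E
```

```text
clock: 12.72
eef_pos: [546.9, -55.3, 260.5]
tool_rot: [-3.141, -0.0, 2.871]
force: [-0.8, 0.1, -0.0]
width: 33.9
at [546.9 -55.3 260.5] yaw 164.5 q7 1.84 w 33.9 t 12.7 F [-0.8  0.1 -0. ]
SHIFT [-144.   -99.8   20.5] turn -35.6 | alt 144.4 -215.6
[-0.22  0.73  0.42  1.93 -0.51  0.58  1.84]
```

```bash
python3 -m jog '[-4,-3,0,-1,25,-14,-10,1,-3,25,-30,-21,3,-7,25,-52,-36,7,-13,25,-76,-53,11,-19,25,-100,-69,14,-25,25,-120,-83,17,-30,25,-135,-93,19,-34,25,-142,-98,20,-35.5,25,-144,-100,20,-35.5,25,-144,-100,20,-35.5,25]'
python3 - <<'E'
from h import *
go(659,-190,240,110.1);print(np.round(read_state()["qpos"],2))
c=camera_params("wrist")
p,d=get_image("wrist");cv2.imwrite("pics/w8.png",p)
import pickle;pickle.dump(c,open("pics/w8.pkl","wb"))
E
```

```text
clock: 13.63
eef_pos: [658.6, -187.7, 240.8]
tool_rot: [3.14, -0.001, -2.792]
force: [-0.3, 0.7, -0.8]
width: 34.1
at [ 658.6 -187.7  240.8] yaw -160.0 q7 2.39 w 34.1 t 13.6 F [-0.3  0.7 -0.8]
SHIFT [ 0.4 -2.3  0.8] turn -0.1 | alt 179.9 -180.1
[ 0.1   0.88  0.25  1.54 -0.28  0.76  2.39]
```

View pics/w8.png

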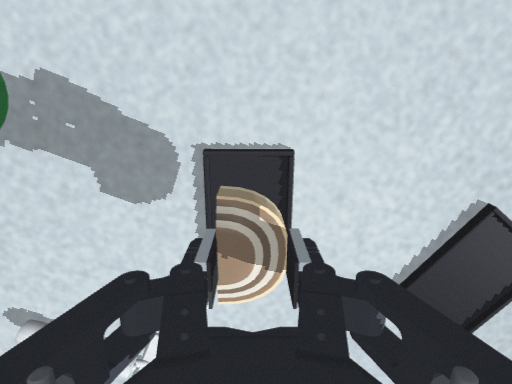

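The small tray's far end has corners at (203,150) and (294,150). The fungus back corner is at (217,187). I compare the offsets.

```bash
cat >> h.py <<'E'
def rel(uvz,c,t,yaw):
    tx=np.array([np.cos(yaw),np.sin(yaw)]);ty=np.array([np.sin(yaw),-np.cos(yaw)])
    for u,v,z in uvz:
        q=cast("wrist",[[u,v]],z,c)[0,:2]-np.array(t[:2]);print((u,v,z),"tool x,y",(q@tx).round(1),(q@ty).round(1))
E
python3 - <<'E'
from h import *
import pickle
c=pickle.load(open("pics/w8.pkl","rb"));s=read_state()
rel([(203,150,8),(294,150,8),(217,187,78),(217,220,78)],c,s["eef_pos"],s["tool_rot"][2])
E
```

```text
(203, 150, 8) tool x,y 40.8 -35.6
(294, 150, 8) tool x,y 40.7 27.5
(217, 187, 78) tool x,y 33.6 -18.1
(217, 220, 78) tool x,y 17.0 -18.7
```

```bash
python3 -m jog '[-2,-1,4,0,25,-4,-3,12,0,25,-5,-3.5,22,0,25,-5,-3.5,32,0,25,-5,-3.5,40,0,25,-5,-3.5,46,0,25,-5,-3.5,50,0,25,-5,-3.5,52,0,25,-5,-3.5,53,0,25,-5,-3.5,54,0,25,-5,-3.5,54,0,25]'
python3 - <<'E'
from h import *
go(659,-190,184.5,110.1)
p,d=get_image("wrist");cv2.imwrite("pics/w9.png",p)
E
```

```text
clock: 14.6
eef_pos: [665.0, -190.1, 187.5]
tool_rot: [-3.141, 0.0, -2.791]
force: [0.1, -0.2, -1.5]
width: 34.1
at [ 665.  -190.1  187.5] yaw -159.9 q7 2.4 w 34.1 t 14.6 F [ 0.1 -0.2 -1.5]
SHIFT [5.6 2.2 3. ] turn 0.0 | alt 180.0 -180.0
```

View pics/w9.png

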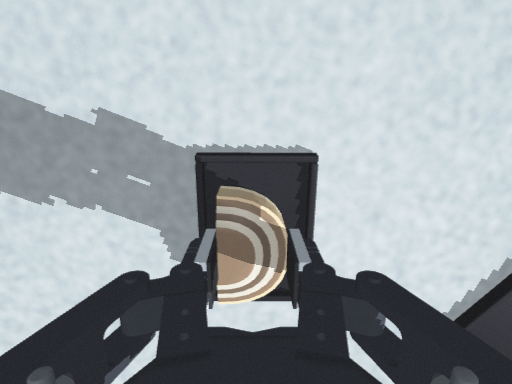

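Run:
```python
from h import *
c=camera_params("wrist");s=read_state()
rel([(195,155,8),(318,155,8),(295,300,8),(217,187,25),(217,295,25),(235,303,25),(287,245,25)],c,s["eef_pos"],s["tool_rot"][2])
p=cv2.imread("pics/w9.png");cv2.imwrite("pics/c9.png",cv2.resize(p[130:330,170:340],None,fx=3,fy=3))
```

```text
(195, 155, 8) tool x,y 45.5 -30.5
(318, 155, 8) tool x,y 45.5 32.6
(295, 300, 8) tool x,y -41.6 24.4
(217, 187, 25) tool x,y 33.2 -17.7
(217, 295, 25) tool x,y -25.8 -19.7
(235, 303, 25) tool x,y -30.7 -10.3
(287, 245, 25) tool x,y 3.2 16.2
```

View pics/c9.png

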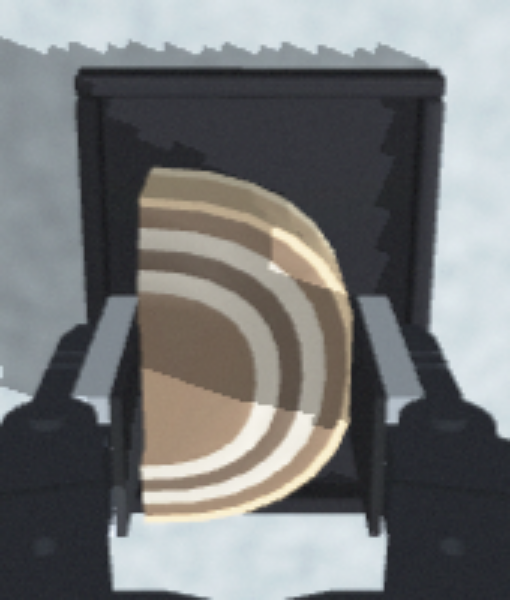

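Casting both tray ends and the fungus ends at their heights gives tray centre +2 and fungus about +1.5 in tool x, so it is well centred. I lower it.

```bash
python3 -m jog '[0,0,1,0,25,0,0,1.5,0,25,0,0,1.8,0,25,0,0,1.8,0,25]'; python3 -m jog '[0,0,0.5,0,25,0,0,1,0,25,0,0,1,0,25,0,0,1,0,25]'
```

```text
clock: 14.98
eef_pos: [664.9, -190.0, 185.5]
tool_rot: [3.142, 0.0, -2.791]
force: [-0.5, 0.3, -0.6]
width: 34.5
clock: 15.32
eef_pos: [664.9, -190.0, 184.4]
tool_rot: [3.141, -0.0, -2.791]
force: [0.3, -0.0, -1.5]
width: 33.9
```

```bash
python3 -m jog '[0,0,0.4,0,25,0,0,0.7,0,25,0,0,0.7,0,25]'
```

```text
clock: 15.57
eef_pos: [665.0, -190.0, 184.2]
tool_rot: [3.142, 0.0, -2.791]
force: [-0.5, 0.6, 3.3]
width: 33.7
```

Contact is felt at +3.3 N. I release gently and rise.

```bash
python3 -m jog '[0,0,0,0,35,0,0,0,0,38,0,0,0,0,42,0,0,0,0,50,0,0,0,0,60,0,0,0,0,70,0,0,0,0,80,0,0,0,0,85,0,0,0,0,85,0,0,0,0,85]'; python3 -m jog '[0,0,-3,0,85,0,0,-10,0,85,0,0,-25,0,85,0,0,-45,0,85,0,0,-70,0,85,0,0,-100,0,85,0,0,-125,0,85,0,0,-142,0,85,0,0,-146,0,85,0,0,-146,0,85]'
python3 - <<'E'
from h import *
c=camera_params("wrist");p,d=get_image("wrist");cv2.imwrite("pics/w10.png",p)
meas(p,c,(190,110,315,255),20)
meas(p,c,(190,110,315,255),8,True)
go(513,-412,330,31.3);print(np.round(read_state()["qpos"],2))
E
```

```text
clock: 16.4
eef_pos: [664.9, -190.0, 183.8]
tool_rot: [3.142, -0.0, -2.791]
force: [-0.5, 0.1, -1.1]
width: 84.7
clock: 17.23
eef_pos: [665.3, -190.2, 332.6]
tool_rot: [-3.139, 0.004, -2.791]
force: [-0.0, -0.5, -0.9]
width: 84.9
centre 665.7 -190.6 size 62.3 36.8 long 19.1 longest hull edge 48.5 19.100006
centre 662.6 -190.5 size 87.6 62.3 long 19.9 longest hull edge 44.5 19.899994
at [ 664.8 -189.9  330.6] yaw -159.9 q7 2.36 w 84.7 t 17.3 F [ 0.7  0.5 -1. ]
SHIFT [ 218.9 -156.3    0.6] turn 78.8 | alt 258.8 -101.2
[ 0.08  0.78  0.29  1.46 -0.25  0.93  2.36]
```

View pics/w10.png

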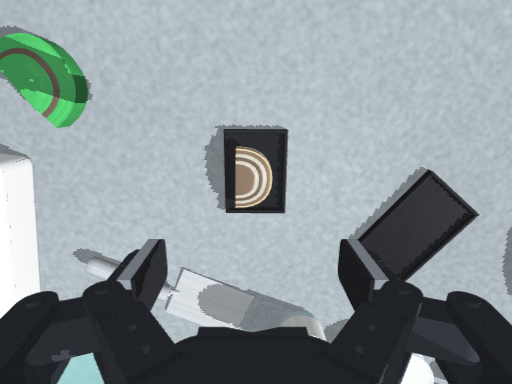

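S lies in the tray about 3 mm from centre. The green decoy shows at (35,80). Next is the middle fungus.

```bash
python3 -m jog '[4,-3,0,1,85,14,-10,0,4,85,28,-20,0,9,85,46,-33,0,15,85,66,-47,0,22,85,87,-62,0,29,85,108,-77,0,36,85,129,-92,0,43,85,150,-107,0,50,85,170,-121,0,57,85,188,-134,0,64,85,204,-145,0,71,85,214,-153,0,76,85,219,-156,0,79,85,219,-156,0,79,85,219,-156,0,79,85]'
python3 - <<'E'
from h import *
c=camera_params("wrist");p,d=get_image("wrist");cv2.imwrite("pics/w11.png",p)
meas(p,c,(190,110,315,255),19)
go(513,-412,330,31.3);print(np.round(read_state()["qpos"],2))
E
```

```text
clock: 18.62
eef_pos: [512.4, -411.7, 328.3]
tool_rot: [-3.14, -0.002, 2.114]
force: [-0.5, -0.3, -0.3]
width: 85.2
centre 516.6 -415.2 size 85.9 48.5 long 119.8 longest hull edge 41.0 119.8
at [ 513.  -411.1  328.6] yaw 121.2 q7 1.65 w 85.0 t 18.7 F [-0.2  0.3  0.4]
SHIFT [-0.7 -0.4 -1.4] turn -0.1 | alt 179.9 -180.1
[ 0.29  0.81  0.63  1.58 -0.55  0.94  1.65]
```

View pics/w11.png

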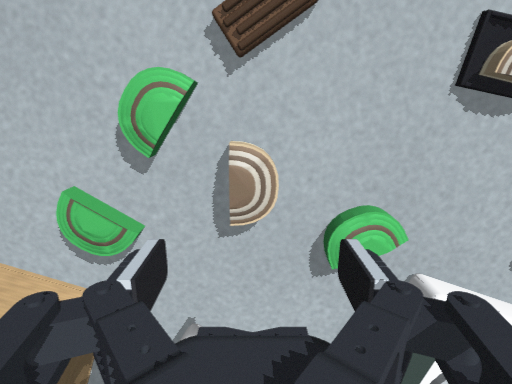

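M is the tan one at (229..279, 141..227), measured 86x48 mm. The three similar green ones at (155,110), (97,222) and (365,237) are not meant.

```bash
python3 -m jog '[0,0,10,1,85,-1,0,30,1,80,-3,0,55,1,75,-3,0,80,1,75,-3,0,105,1,75,-3,0,125,1,75,-3,0,140,1,75,-3,0,147,1,75,-3,0,149.5,1,75,-3,0,149.5,1,75,-3,0,149.5,1,35,-3,0,149.5,1,35,-3,0,149.5,1,35,-3,0,149.5,1,35,-3,0,149.5,1,35,-3,0,149.5,1,35,-3,0,149.5,1,35]'
python3 - <<'E'
from h import *
go(659.5,-1.5,179,71)
p,d=get_image("wrist");cv2.imwrite("pics/w12.png",p)
E
```

```text
clock: 20.08
eef_pos: [514.7, -415.0, 182.1]
tool_rot: [3.141, 0.002, 2.096]
force: [-1.4, 0.3, 5.6]
width: 45.9
at [ 514.7 -415.   182.1] yaw 120.1 q7 1.73 w 45.9 t 20.1 F [-1.4  0.3  5.6]
SHIFT [285.1 332.7   3.1] turn -40.9 | alt 139.1 -220.9
```

View pics/w12.png

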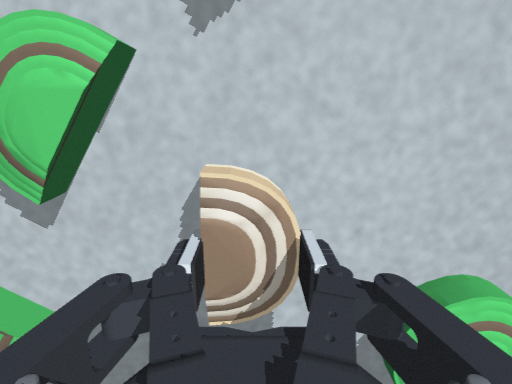

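M is held, with the width at 45.9. The TCP sits 3 mm higher than aimed, which is still on the upright side. I lift and check.

```bash
python3 -m jog '[0,0,-2,0,35,0,0,-6,0,35,0,0,-14,0,35,0,0,-28,0,35,0,0,-46,0,35,0,0,-62,0,35,0,0,-74,0,35,0,0,-79,0,35,0,0,-80,0,35]'
python3 - <<'E'
from h import *
go(659.5,-1.5,245,71)
p,d=get_image("wrist");cv2.imwrite("pics/w13.png",p)
E
```

```text
clock: 20.88
eef_pos: [514.8, -414.6, 262.1]
tool_rot: [3.141, 0.002, 2.097]
force: [0.4, 0.5, -1.2]
width: 46.2
at [ 514.8 -414.6  262.1] yaw 120.1 q7 1.68 w 46.2 t 20.9 F [ 0.4  0.5 -1.2]
SHIFT [284.7 332.5  17.1] turn -40.9 | alt 139.1 -220.9
```

View pics/w13.png

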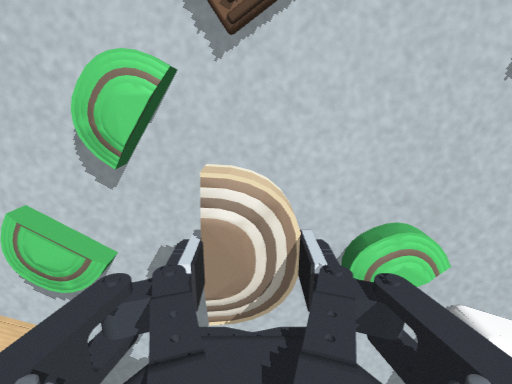

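M stayed in the same image position after the lift, at (200..300, 165..325), so the grip is firm. I carry it to the middle tray.

```bash
python3 -m jog '[4,5,0,0,35,13,15,0,-2,35,29,34,1,-4,35,48,56,2,-7,35,69,80,4,-10,35,91,106,5,-13,35,114,133,7,-16,35,137,160,8,-20,35,160,187,10,-23,35,183,214,11,-26,35,205,240,12,-30,35,227,265,13,-33,35,247,288,15,-36,35,263,307,16,-38,35,276,322,17,-40,35,283,330,17,-41,35,285,332.5,17,-41,35,285,332.5,17,-41,35]'
python3 - <<'E'
from h import *
go(659.5,-1.5,182,71)
c=camera_params("wrist")
p,d=get_image("wrist");cv2.imwrite("pics/w14.png",p)
import pickle;pickle.dump(c,open("pics/w14.pkl","wb"))
E
```

```text
clock: 22.43
eef_pos: [658.9, -0.7, 243.0]
tool_rot: [-3.141, -0.0, 2.812]
force: [-0.7, -1.1, -1.7]
width: 46.1
at [658.9  -0.7 243. ] yaw 161.1 q7 1.63 w 46.1 t 22.4 F [-0.7 -1.1 -1.7]
SHIFT [-0.8 -0.5 61. ] turn 0.1 | alt 180.1 -179.9
```

View pics/w14.png

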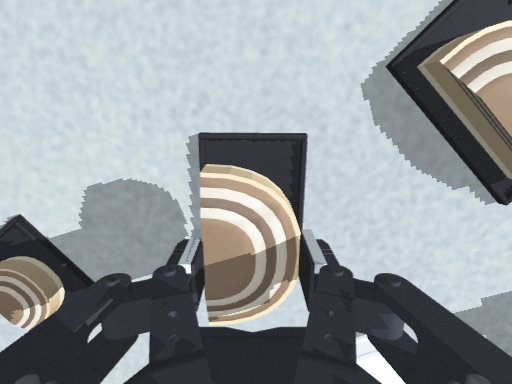

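The middle tray's far end has corners at about (199,133) and (307,133). The fungus corner is at (202,168).

Run:
```python
from h import *
import pickle
c=pickle.load(open("pics/w14.pkl","rb"));s=read_state()
rel([(199,133,8),(307,133,8),(202,168,82),(202,200,82)],c,s["eef_pos"],s["tool_rot"][2])
```

```text
(199, 133, 8) tool x,y 51.6 -35.5
(307, 133, 8) tool x,y 51.7 38.9
(202, 168, 82) tool x,y 42.6 -21.7
(202, 200, 82) tool x,y 27.3 -22.4
```

```bash
python3 -m jog '[-2,0,4,0,35,-3,0,12,0,35,-4,0.5,22,0,35,-4,0.5,32,0,35,-4,0.5,40,0,35,-4,0.5,46,0,35,-4,0.5,50,0,35,-4,0.5,52,0,35,-4,0.5,53,0,35,-4,0.5,54,0,35,-4,0.5,54,0,35]'
python3 - <<'E'
from h import *
go(659.5,-1.5,185.1,71)
p,d=get_image("wrist");cv2.imwrite("pics/w15.png",p)
E
```

```text
clock: 23.4
eef_pos: [663.2, -1.8, 189.5]
tool_rot: [3.141, 0.0, 2.812]
force: [0.1, -0.0, -1.2]
width: 46.2
at [663.2  -1.8 189.5] yaw 161.1 q7 1.66 w 46.2 t 23.4 F [ 0.1 -0.  -1.2]
SHIFT [ 3.6 -0.9  4.4] turn 0.1 | alt 180.1 -179.9
```

View pics/w15.png

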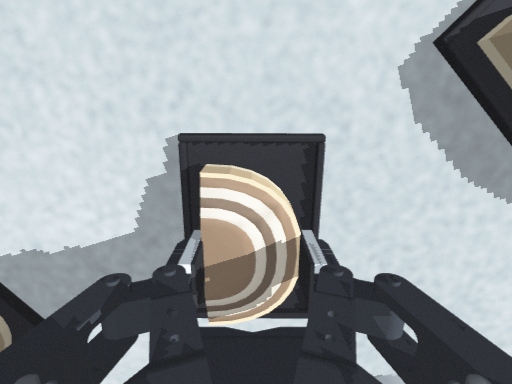

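It looks centred like the small one. Now the fine lowering.

```bash
python3 -m jog '[0,0,1,0,35,0,0,2,0,35,0,0,2.5,0,35,0,0,3,0,35,0,0,3,0,35]'; python3 -m jog '[0,0,0.4,0,35,0,0,0.8,0,35,0,0,0.8,0,35,0,0,0.8,0,35]'
```

```text
clock: 23.87
eef_pos: [663.0, -1.8, 186.2]
tool_rot: [-3.142, -0.0, 2.812]
force: [0.5, 0.4, -0.5]
width: 45.9
clock: 24.2
eef_pos: [663.0, -1.8, 185.5]
tool_rot: [-3.142, -0.0, 2.812]
force: [0.6, -0.0, -1.2]
width: 46.1
```

```bash
python3 -m jog '[0,0,0.3,0,35,0,0,0.6,0,35,0,0,0.6,0,35]'
```

```text
clock: 24.45
eef_pos: [663.1, -1.8, 185.1]
tool_rot: [3.141, 0.0, 2.812]
force: [-0.7, -0.1, 2.2]
width: 45.8
```

Contact is felt (+2.2 N). I release and rise.

```bash
python3 -m jog '[0,0,0,0,47,0,0,0,0,50,0,0,0,0,54,0,0,0,0,60,0,0,0,0,70,0,0,0,0,80,0,0,0,0,85,0,0,0,0,85,0,0,0,0,85]'; python3 -m jog '[0,0,-3,0,85,0,0,-10,0,85,0,0,-25,0,85,0,0,-45,0,85,0,0,-70,0,85,0,0,-100,0,85,0,0,-125,0,85,0,0,-142,0,85,0,0,-146,0,85,0,0,-146,0,85]'
python3 - <<'E'
from h import *
c=camera_params("wrist");p,d=get_image("wrist");cv2.imwrite("pics/w16.png",p)
meas(p,c,(190,90,325,255),22)
meas(p,c,(190,90,325,255),8,True)
q,_=get_image("scene");cv2.imwrite("pics/s16.png",cv2.resize(q[100:300,150:400],None,fx=3,fy=3,interpolation=cv2.INTER_CUBIC))
go(659.5,-1.5,185.1,71)
E
```

```text
clock: 25.2
eef_pos: [663.1, -1.8, 184.9]
tool_rot: [-3.142, -0.0, 2.812]
force: [0.0, 0.4, 0.2]
width: 85.1
clock: 26.03
eef_pos: [663.5, -2.0, 333.4]
tool_rot: [3.14, 0.004, 2.812]
force: [-0.4, -0.1, -0.5]
width: 84.8
centre 663.9 -2.9 size 86.5 49.4 long 161.9 longest hull edge 38.1 161.1
centre 663.2 -3.0 size 109.2 74.3 long 160.9 longest hull edge 65.1 160.9
at [662.6  -1.6 330.4] yaw 161.1 q7 1.58 w 85.0 t 26.1 F [0.4 0.3 0.1]
SHIFT [  3.   -0.9 145.3] turn 0.1 | alt 180.1 -179.9
```

View pics/w16.png

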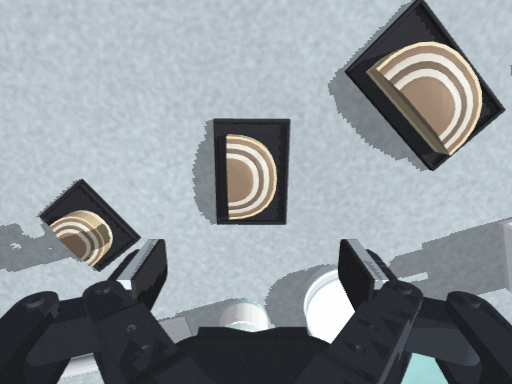

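View pics/s16.png

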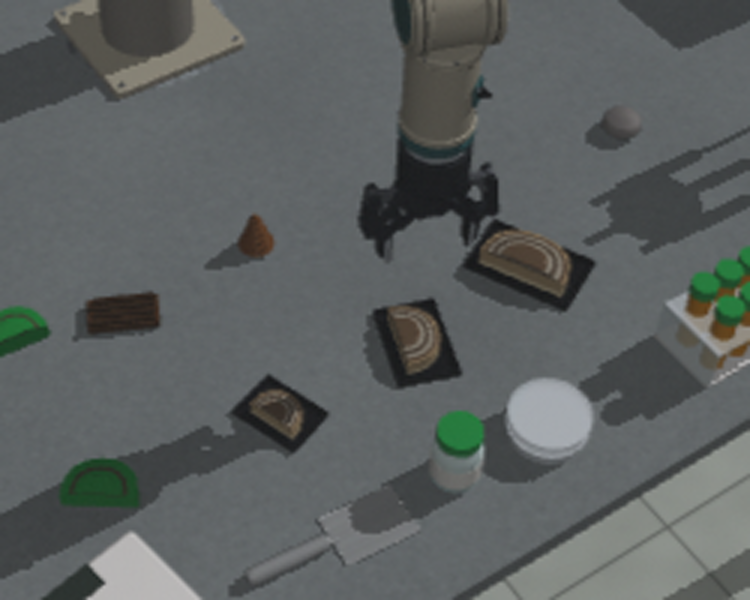

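The wrist and scene views show all three in their trays, with the bark, cone and stone untouched. One quick depth check of height and flatness, then I hand in.

Run:
```python
from h import *
c=camera_params("wrist");p,d=get_image("wrist")
for n,(u,v),w in [("L",(432,100),8),("M",(239,178),6),("S",(77,242),4)]:
    g=np.array([(a,b) for a in range(u-w,u+w) for b in range(v-w,v+w)])
    P=depthpts("wrist",d,g,c);A=np.c_[P[:,:2]-P[:,:2].mean(0),np.ones(len(P))]
    k=np.linalg.lstsq(A,P[:,2],rcond=None)[0];print(n,"z",k[2].round(1),"slopes",k[:2].round(3),"resid",np.std(A@k-P[:,2]).round(2))
p2,_=get_image("top");p0=cv2.imread("pics/top0.png")
for n,(u,v) in [("bark",(328,231)),("cone",(260,235)),("stone",(78,200))]:
    print(n,"mean abs diff",np.abs(p2[v-16:v+16,u-18:u+18].astype(int)-p0[v-16:v+16,u-18:u+18]).mean().round(1))
cv2.imwrite("pics/t17.png",p2)
print(read_state()["clock"])
```

```text
L z 39.5 slopes [-0.206 -1.584] resid 6.44
M z 33.3 slopes [-2.559  1.462] resid 11.55
S z 27.2 slopes [ 0.089 -0.016] resid 0.72
bark mean abs diff 4.3
cone mean abs diff 4.4
stone mean abs diff 22.0
26.2333
```

View pics/t17.png

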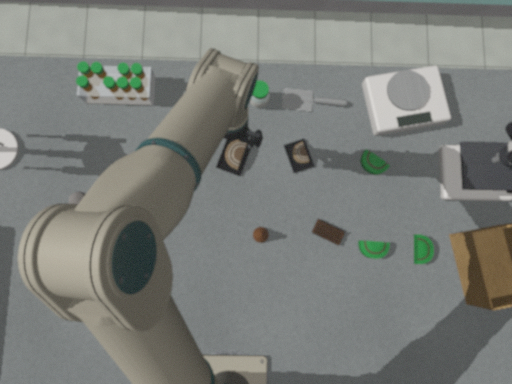

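The slope fit was spoiled by depth dropouts. The stone difference comes from the arm blocking the view. I redo the flatness check with outliers removed.

Run:
```python
from h import *
c=camera_params("wrist");p,d=get_image("wrist")
for n,(u,v),w in [("L",(432,100),10),("M",(237,180),8),("S",(75,243),5)]:
    g=np.array([(a,b) for a in range(u-w,u+w) for b in range(v-w,v+w)])
    P=depthpts("wrist",d,g,c);P=P[np.abs(P[:,2]-np.median(P[:,2]))<3]
    A=np.c_[P[:,:2]-P[:,:2].mean(0),np.ones(len(P))]
    k=np.linalg.lstsq(A,P[:,2],rcond=None)[0];print(n,len(P),"z",k[2].round(1),"slopes",k[:2].round(3),"resid",np.std(A@k-P[:,2]).round(2))
g=np.array([(a,b) for a in range(300,330) for b in range(190,230)]);P=depthpts("wrist",d,g,c);print("bench",np.median(P[:,2]))
```

```text
L 398 z 37.4 slopes [-0.013  0.005] resid 0.7
M 256 z 31.4 slopes [-0.016  0.004] resid 0.69
S 100 z 27.2 slopes [ 0.049 -0.064] resid 0.69
bench 0.406183201626078
```

```bash
python3 -c "
from cell import *
print(read_state()['force']);print(finish_job())"
```

```text
[ 0.17127329 -0.12286067 -0.47597404]
the job is handed in; nothing more can be done
None
```

All three fungi are in the trays of their own size, released and lying flat, and the job was handed in at about 26 s; no verdict is reported. I gripped each across its depth, lowered it until it just touched the tray floor, and then opened the fingers. The touch-down force I read never exceeded about 3 N.

**Position:** the last wrist-camera views put each fungus about 3 mm or less from its tray's centre, along the long side.

**Height and flatness:** the tops stand about 37, 31 and 27 mm above the bench, as expected for fungi resting on the tray floors. The depth fits show the large and middle ones flat within noise. The fit for the small one gave slopes of 0.05–0.06, over the 0.03 limit. It came from a small, noisy patch seen at an angle. I put it down to noise because its height was right.

**Checks that failed or disagreed:**
- My first slope fit was spoiled by depth dropouts, so I redid it without the outliers.
- The wrist and top cameras differed by 3–6 mm along the tool's x axis, so I used a compromise when placing.
- The arm blocked the top camera's final view of the stone. The stone looked undisturbed in the scene camera, and the bark and cone were unchanged from above.

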